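# Click the gauge amplifier's range selector to its fifth range and zero it

## Task

Set the gauge amplifier to its fifth range: with a fingertip, push the selector's pointer round clockwise, click by click, until it rests at the fifth of the eight dots (counted clockwise from the smallest dot), without running past it and without pinching the pointer. Only then press the round zero key right down and let it come up again. Do not disturb the gauges standing beside the amplifier.

Things in the scene. Friction and masses are not known exactly. Their poses are not given: they have to be found in the camera images.
- amplifier: grey gauge amplifier, a box 160 (x) x 240 (y) x 60 mm high, fixed to the bench at varied places; origin: centre of its underside, x to its back, y to its left, z up. On its dark top panel (z = 60): the selector on the left half, the zero key at the front right, a black read-out housing (40 x 88 mm, 20 high, centre x = 46, y = -66) at the back right.
- selector_axis (a point): point on the panel on the selector's vertical turning axis: x = 0, y = 45, z = 60 mm of the amplifier. Eight white dots lie round it at 58 mm, 30 degrees apart: the first and smallest (4 mm) 105 degrees counter-clockwise from above from the amplifier's +x, the next ones clockwise, each a bit larger (fifth 8 mm, 15 degrees clockwise of +x; eighth 11 mm).
- selector (a joint): selector angle in rad, growing clockwise from above: 0 at the first dot, pi/6 more at each dot, 2.094 at the fifth, 3.665 at the eighth; stops 0.1 beyond both ends. Sprung detent at each dot: pushed past half way (0.262 rad; about 0.1 N m) it jumps on to the next dot and stays; let go earlier, it springs back. Starts at dot 1, 2 or 3.
- pointer_end (a point): top edge of the pointer's outer end, 48 mm from the axis, 26 mm above the panel. The black pointer is an upright fin 10 mm thick with a white line on top, from 14 mm behind the axis to 48 mm before it, 3 to 26 mm above the panel (cheeks to 23), on a hub disc of 25 mm radius, 7 mm high. Beyond the hub a fingertip can go down beside it.
- pointer_rear: the fin's counter-clockwise cheek (58 x 3 x 20 mm, origin at its centre, 17 mm out from the axis and 13 mm above the panel, x outward along the pointer): the side to push for turning clockwise
- pointer_front: the fin's clockwise cheek, the same on the other side. Fingers pressing both cheeks at once count as pinching.
- key (a joint): travel of the zero key in m: 0 up, 0.005 fully down; a spring brings it up; full travel takes 5 N
- key_top (a point): centre of the top of the zero key, a grey round key 26 mm across in a steel collar 42 mm across, at x = -35, y = -75 mm of the amplifier; its top stands about 22 mm above the panel, 10 mm above the collar. Pressed straight down.
- master_bush: dark stepped setting bush, 56 mm diameter, 53 mm high, loose on the bench left of the amplifier; origin at the centre of its underside; leave alone
- setting_block: upright steel gauge block 12 x 36 x 78 mm, loose on the bench right of the amplifier; origin at the centre of its underside; leave alone
- plug_gauge: black-handled plug gauge 112 x 27 x 24 mm lying loose on the bench left of the amplifier; origin at the centre of its underside; leave alone

How it is judged (in metres and radians):
On the way, in this order (a step that is already met when the one before it is completed fails the run):
1. the selector rests at the fifth dot, with the zero key up (value of joint selector between 1.974 and 2.214 rad and value of joint key below 0.0015 m), for 0.3 s.
2. the zero key is pressed right down with the selector at the fifth dot (value of joint selector between 1.974 and 2.214 rad and value of joint key above 0.004 m), for 0.05 s.
At the end, for the whole second after the job is handed in: The selector rests in the detent of the fifth dot (2.094 rad within 0.12), the zero key has been pressed at least 4 mm after that and is up again (under 1.5 mm), and the three gauges are within 15 mm of where they stood (all of step 1 and velocity of joint selector between -0.05 and 0.05 rad/s and distance of each of master_bush, setting_block, plug_gauge from where it was at the start of the episode below 0.015 m); the robot touches nothing.
It fails at once if the selector ran past the fifth dot (over half way to the sixth) (value of joint selector above 2.394 rad).
It fails at once if the pointer was pinched: fingers pressed both its cheeks at once (contact force between each of pointer_rear, pointer_front and the fingers above 1 N).
It fails at once if the zero key was pressed before the selector was at the fifth dot (value of joint key above 0.0025 m and value of joint selector below 1.794 rad).
It fails at once if a gauge beside the amplifier was lifted or shifted (distance of any of master_bush, setting_block, plug_gauge from where it was at the start of the episode above 0.015 m).
It also fails if it takes over 48 s, if anything falls off the work surface, if the arm or the gripper's body presses on something with over 40 N, if the wrist force passes 120 N, or if a joint passes its speed limit or range.

## Robot

A 7-joint arm with a two-finger parallel gripper is mounted at the origin on a cart in front of the work surface, level with it; the furniture and walls round the work are solid. World frame = base frame: x ahead of the robot, y to its left, z up, the work surface at z = 0. Lengths are in mm, angles in rad, forces in N, time in s.
With the tool pointing down it reaches from about 400 to 875 mm from the base axis. Payload 4.4 kg.
Tool frame: the origin (TCP) lies midway between the tips of the shut fingers; the grasp point (between the pads) lies ctrl.tcp_to_grasp behind it (ctrl.tcp_to_grasp is the distance from the TCP to the grasp point, in mm); z points along the fingers, y is the line along which they close (so a half turn about z gives the same grasp; the last joint's range is limited). The gripper opens to 85 mm and grips with 20 to 120 N. Pads are 22 mm wide; open, the fingers measure 114 mm over their backs; the gripper's body (76 mm by 85 mm) begins 54 mm behind the grasp point. The pads swing forward as they close: fully open they stand 13 mm farther back than shut.
Start: joints at [-1.244, 0.628, 0.038, 1.517, -0.027, 0.996, -0.02], TCP at [248.783, 600.521, 231.313] pointing down, gripper open.
Joint ranges: [-3.06, 3.06], [-0.37, 2.12], [-1.25, 1.32], [0.18, 2.47], [-1.1, 4.24], [0.23, 1.98], [-2.94, 2.94]. Speed limits (rad/s): [2.57, 2.57, 3.14, 3.14, 3.14, 3.14, 3.14].

## Interface

Orientations are given as [roll, pitch, yaw] about the fixed x, y, z axes, in that order (R = Rz(yaw) Ry(pitch) Rx(roll)).
In Python, from cell import ctrl, get_image, get_calibration, workorder, boxes_of, place_of gives the robot as it stands.
- The arm moves only by the tool play_rows, never from a script. Its argument "series" is a list that holds one entry, the list of rows, each a list of 7 numbers: the shift along the world's x, y, z in cm, then the turn, a rotation vector about the world's x, y, z in degrees, then the closure, from 0 (fully open) to 1 (shut). A call has 1 to 20 rows; each row shifts and turns the commanded pose from where the row before left it; what a row does not reach is not made up. A row lasts 1/8 s, in which the tool goes at most 62.5 mm and 10.7 degrees, less where a joint would pass 70% of its speed; a pose out of reach is approached as far as the arm can. A call with a gripper value outside its range is refused whole. The fingers move at their own pace and stop on an object; the grip force is fixed at half the most. Time passes only in rows, so rows that do not move let the fingers close. It gives the time, the measured TCP pose, the force, the opening and the grip force at its end, in the units of the state.
- ctrl.read_state(): the state, without advancing time (a new reading comes with each control period).
- get_image(name): name is "scene" or "top" or "wrist"; returns (picture, depth): 480x640x3 uint8, red, green, blue; 480x640 float32, mm along the optical axis (not along the pixel's ray), 0 where there is no reading.
- get_calibration(name): a dict with "K" (3x3 intrinsics, pixels), "R" (3x3) and "t" (3): a world point X has camera coordinates R X + t; the wrist camera has in their place "mount" (4x4, takes a point from camera to tool coordinates, whose origin is the TCP and whose axes are the flange's). Camera axes: x right, y down, z forward; pixel columns grow to the right and rows downward; lengths in mm; the calibration is good to about 2 mm. A picture is of the moment at which its call begins: read the wrist's pose just before it. get_calibration takes no time and is no camera call.
- workorder.finish_job(): hands the job in; it is judged then, once.
Trained networks look in the newest picture that a camera, given by its name, has taken for a name from the list of things; names that differ only in an ending like _2 or _b are one class to them, and where a whole thing is asked for, a point or a joint stands for the part that bears it (a point fixed in the world has none). Each returns a list of dicts, best first, with "p" (0 to 1); they miss things now and then, are a little off and sometimes report something else, mostly with a low value. They report only what shows in the picture. A call takes as long as a camera call.
- boxes_of(target, camera): "pixel" ([column, row] in pixels, amid what is visible of it).
- place_of(target, camera): "pixel" ([column, row] in pixels: a listed point, or the origin of a listed thing).
The state is a dict: "clock": time; "qpos": joint angles; "qd": joint speeds; "tau": joint torques, N m; "eef_pos": TCP position; "tool_rot": TCP orientation; "force": force on the tool from outside, world axes, zero at the start; "torque": the same for the moment, N m; "width": finger opening in mm; "gripper_force": force on a finger pad.
Only numpy, scipy, OpenCV 4.12 (cv2) and the standard library are available. Lean on these libraries where they do the work, as an engineer would, in place of code of your own. Each camera call takes 0.05 s, during which the arm holds its last target. There are 200 camera calls.

## Working session

There is one attempt and no reset: what is moved stays moved. The work goes in short steps, Python scripts to look and compute and a tool call to move; the robot and the scene stay as the last step left them, time stands still between calls to the robot, and variables do not carry over. Pictures are saved under pics/ and viewed, at most 10 in all, crops included, and the job is handed in when it is done.

Besides the shell and the picture viewer there is one more tool, called after ">>>" by a JSON object that holds its "name" and its "arguments", one argument or row to a line. play_rows: Moves the arm, as the interface text tells. Its arguments: {"type":"object","properties":{"series":{"type":"array"}},"required":["series"]}

```bash
mkdir -p pics
cat > h.py <<'E'
import numpy as np,cv2
from cell import ctrl,get_image,get_calibration,workorder,boxes_of,place_of
from scipy.spatial.transform import Rotation as Ro
def cam(name):
    c=get_calibration(name);K=np.array(c["K"])
    if "R" in c: R=np.array(c["R"]);t=np.array(c["t"])
    else:
        s=ctrl.read_state();T=np.eye(4);T[:3,:3]=Ro.from_euler('xyz',s["tool_rot"]).as_matrix() if np.size(s["tool_rot"])==3 else np.array(s["tool_rot"]).reshape(3,3)
        T[:3,3]=s["eef_pos"];M=np.linalg.inv(T@np.array(c["mount"]));R=M[:3,:3];t=M[:3,3]
    return K,R,t
def onz(px,z,c):
    K,R,t=c;d=R.T@np.linalg.inv(K)@[px[0],px[1],1];o=-R.T@t
    return o+d*(z-o[2])/d[2]
def dep(px,D,c):
    K,R,t=c;u,v=int(px[0]),int(px[1]);z=np.median([x for x in D[v-1:v+2,u-1:u+2].ravel() if x>0] or [np.nan])
    return R.T@(np.linalg.inv(K)@[px[0],px[1],1]*z-t)
def save(n,p): cv2.imwrite("pics/"+n+".png",cv2.cvtColor(p,cv2.COLOR_RGB2BGR))
E
python3 - <<'E'
from h import *
print(ctrl.read_state(),ctrl.tcp_to_grasp)
np.set_printoptions(precision=1,suppress=True)
for n in("top","scene"):
    c=cam(n);p,D=get_image(n);save(n+"0",p)
    for o in("amplifier","selector_axis","pointer_end","key_top","master_bush","setting_block","plug_gauge"):
        for r in place_of(o,n)[:1]: print(n,o,r["p"],np.array(r["pixel"]),dep(r["pixel"],D,c))
E
```

```text
{'clock': 0.0, 'qpos': array([-1.24379369,  0.62935976,  0.03848227,  1.51835338, -0.02700689,
        0.99630866, -0.0200041 ]), 'qd': array([ 0.00061912,  0.00225435,  0.00051759, -0.00057912, -0.00021605,
       -0.00188996,  0.00082296]), 'tau': array([ 1.89355138e-03, -5.63408589e+01,  1.22632798e+00, -1.93442184e+01,
        1.07866983e-02,  1.05932631e-02, -2.56532033e-06]), 'eef_pos': array([248.56146794, 599.92438445, 230.38567593]), 'tool_rot': array([-3.13968314e+00,  4.36577548e-05,  2.74874993e+00]), 'force': array([ 0.63113045,  0.00696434, -0.4950122 ]), 'torque': array([ 0.02013323, -0.01481097, -0.04397405]), 'gripper_force': 0.0, 'width': 85.12345987599612} 18.700000000000003
top amplifier 0.65 [350.9 246.7] [499.5  26.4  59.1]
top selector_axis 0.87 [326.9 234.3] [520.3  72.8  85.6]
top pointer_end 0.85 [316.6 211.2] [569.1  94.2  60.7]
top key_top 0.5 [382.3 270.8] [452.1 -32.3  82. ]
top master_bush 0.64 [267.3 189.9] [624.8 202.5   1.2]
top setting_block 0.5 [426.2 257.5] [ 482.8 -128.3   14.8]
top plug_gauge 0.73 [246.3 242.7] [510.  240.1  18.6]
scene amplifier 0.97 [347.9 274.7] [453.5  71.1  59.3]
scene selector_axis 0.89 [324.  250.2] [512.3  80.2  69.3]
scene pointer_end 0.96 [299.5 232.2] [557.  100.6  83.1]
scene key_top 0.47 [402.1 243.1] [455.3 -30.2  80.1]
scene master_bush 0.56 [229.3 266.8] [597.  212.8  26.3]
scene setting_block 0.66 [434.  251.6] [ 480.7 -127.7    3.6]
scene plug_gauge 0.58 [226.9 317.2] [495.2 256.2  23.6]
```

View pics/top0.png

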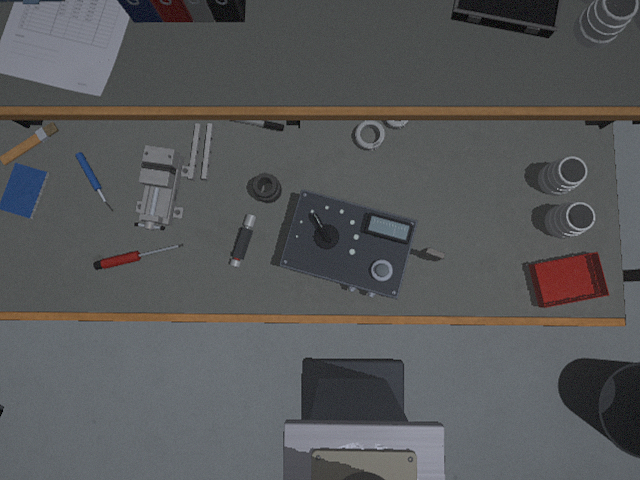

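Run:
```python
from h import *
np.set_printoptions(precision=1,suppress=True)
c=cam("top")
for n,px,z in(("axis",(326.9,234.3),60),("end",(316.6,211.2),86),("key",(382.3,270.8),82)): print(n,onz(px,z,c))
p=cv2.imread("pics/top0.png")[140:320,210:450]
cv2.imwrite("pics/top0c.png",cv2.resize(p,None,fx=3.3,fy=3.3,interpolation=cv2.INTER_CUBIC))
print(get_calibration("wrist"))
```

```text
axis [523.4  73.5  60. ]
end [564.6  93.   86. ]
key [452.1 -32.3  82. ]
{'K': array([[360.6,   0. , 320.2],
       [  0. , 360.6, 239.7],
       [  0. ,   0. ,   1. ]]), 'mount': array([[  -0. ,   -1. ,   -0.3,   67.2],
       [   1. ,   -0. ,    0. ,    0.8],
       [  -0. ,   -0.3,    1. , -143.4],
       [   0. ,    0. ,    0. ,    1. ]])}
```

View pics/top0c.png

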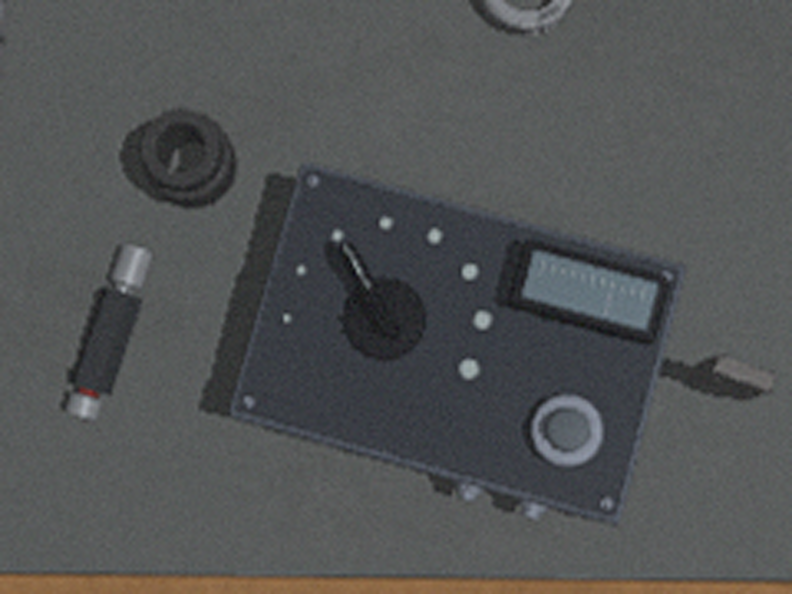

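The pointer is at dot 3 (crop ≈ (337,235)); the amplifier is yawed about −15°, with the key at full-picture (382,271). Next I shut the gripper and move above the amplifier for a close look.

>>> {"name": "play_rows", "arguments": {
  "series": [
    [[2, -4.6, 0, 0, 0, 2, 1], [2, -4.6, 0, 0, 0, 2, 1], [2, -4.6, 0, 0, 0, 2, 1], [2, -4.6, 0, 0, 0, 2, 1], [2, -4.6, 0, 0, 0, 2, 1], [2, -4.6, 0, 0, 0, 2, 1], [2, -4.6, 0, 0, 0, 2, 1], [2, -4.6, 0, 0, 0, 2, 1], [2, -4.6, 0, 0, 0, 2, 1], [2, -4.6, 0, 0, 0, 2, 1], [2, -4.6, 0, 0, 0, 2, 1], [2, -4.6, 0, 0, 0, 2, 1], [0, 0, 0, 0, 0, 0, 1], [0, 0, 0, 0, 0, 0, 1], [0, 0, 0, 0, 0, 0, 1]]
  ]
}}

```text
clock: 2.68
eef_pos: [488.3, 50.1, 231.4]
tool_rot: [3.141, -0.0, -3.113]
force: [0.9, -0.0, -0.2]
width: 0.1
gripper_force: 0.0
```

```bash
cat > look.py <<'E'
from h import *
import sys
np.set_printoptions(precision=2,suppress=True)
s=ctrl.read_state();print(s["clock"],s["eef_pos"],s["tool_rot"],s["width"],s["qpos"],s["force"])
c=cam("wrist");p,D=get_image("wrist");save(sys.argv[1],p)
for o,z in(("amplifier",0),("selector_axis",60),("pointer_end",86),("key_top",82)):
    for r in place_of(o,"wrist")[:1]: print(o,r["p"],np.array(r["pixel"]),onz(r["pixel"],z,c),dep(r["pixel"],D,c))
E
python3 look.py w1
```

```text
2.675 [488.33  50.11 231.35] [ 3.14 -0.   -3.11] 0.09806136787459246 [-0.14  0.4  -0.02  1.95  0.01  0.79  1.43] [ 0.87 -0.02 -0.17]
amplifier 0.79 [303.1 222.6] [506.81  33.24   0.  ] [492.94  35.74  60.92]
selector_axis 0.4 [353.9 274. ] [540.81  83.7   60.  ] [531.95  81.09  83.34]
pointer_end 0.95 [373.4 309. ] [563.18  99.64  86.  ] [575.6  104.12  60.68]
key_top 0.56 [218.5 176.2] [451.87 -31.89  82.  ] [451.84 -31.8   82.32]
```

View pics/w1.png

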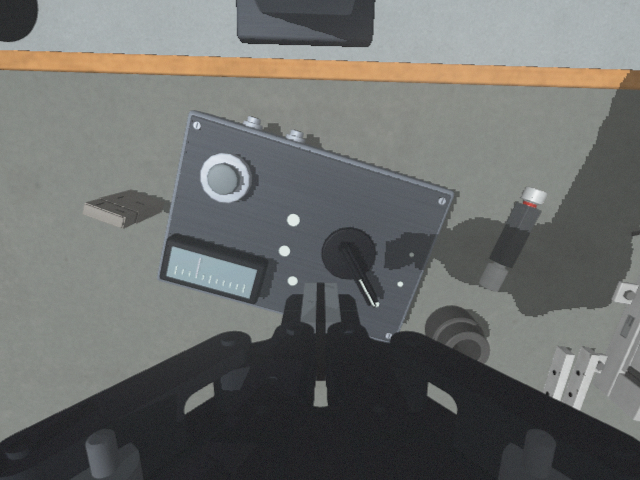

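The wrist picture shows the pointer from the hub (348,252) to its end (376,303), the large dots 6–8 at (292,281), (284,251) and (293,220), dots 1 and 2 at (411,254) and (400,284), and the key at (222,178). Next I fit the amplifier pose to these.

```bash
cat > fit.py <<'E'
from h import *
np.set_printoptions(precision=1,suppress=True)
c=cam("wrist")
A=[];B=[]
for i,px in((1,(411,254.5)),(2,(400.5,284)),(6,(292.5,281)),(7,(284.5,251)),(8,(293,220))):
    a=np.radians(105-30*(i-1));A.append([58*np.cos(a),45+58*np.sin(a)]);B.append(onz(px,60,c)[:2])
A.append([-35,-75]);B.append([451.9,-31.9])
A=np.array(A);B=np.array(B)
H=(A-A.mean(0)).T@(B-B.mean(0));y=np.arctan2(H[0,1]-H[1,0],H[0,0]+H[1,1])
R=np.array([[np.cos(y),-np.sin(y)],[np.sin(y),np.cos(y)]]);t=B.mean(0)-R@A.mean(0)
f=lambda q:R@np.array(q)+t
print("yaw",np.degrees(y),"amp",t,"res",(A@R.T+t-B).tolist());ax=f([0,45]);print("axis",ax,"key",f([-35,-75]),"dot3",f([41,86]),"dot5",f([56,30]))
e=onz((376,303),86,c)[:2]-ax;print("pointer world deg",np.degrees(np.arctan2(e[1],e[0])),np.hypot(*e))
E
python3 fit.py
```

```text
yaw -15.550736201215523 amp [508.2  32.5] res [[0.06940786194854809, -0.13620629775260795], [-0.24466062214389694, -1.0793139391138027], [-0.9122127013887393, -0.27905142526243054], [-0.8043467351591289, -0.27165676720096243], [-0.5644706433239435, 0.21652613555234268], [2.45628284006699, 1.549702293777493]]
axis [520.2  75.9] key [454.4 -30.4] dot3 [570.7 104.4] dot5 [570.2  46.4]
pointer world deg 33.318947065994735 44.874797382316295
```

>>> {"name": "play_rows", "arguments": {
  "series": [
    [[0.8, 1.2, 0, 0, 0, 4.7, 1], [0.8, 1.2, 0, 0, 0, 4.7, 1], [0.8, 1.2, 0, 0, 0, 4.7, 1], [0.8, 1.2, 0, 0, 0, 4.7, 1], [0.9, 1.2, 0, 0, 0, 4.7, 1], [0.9, 1.1, 0, 0, 0, 4.6, 1], [0, 0, -3, 0, 0, 0, 1], [0, 0, -3, 0, 0, 0, 1], [0, 0, -3, 0, 0, 0, 1], [0, 0, -3, 0, 0, 0, 1], [0, 0, -2, 0, 0, 0, 1], [0, 0, -1.9, 0, 0, 0, 1], [0, 0, 0, 0, 0, 0, 1], [0, 0, 0, 0, 0, 0, 1]]
  ]
}}

```text
clock: 4.68
eef_pos: [539.2, 119.9, 72.9]
tool_rot: [-3.141, 0.001, -2.625]
force: [-0.5, 0.2, 0.7]
width: 0.1
gripper_force: 0.0
```

```bash
python3 look.py w2
```

```text
4.675 [539.17 119.86  72.86] [-3.14  0.   -2.62] 0.052151130603387504 [-0.2   0.72 -0.11  1.92  0.15  0.51  1.67] [-0.53  0.18  0.66]
amplifier 0.65 [213.  133.4] [508.51  31.75   0.  ] [500.77  47.25  60.79]
selector_axis 0.69 [257.4 208.4] [519.95  77.4   60.  ] [514.16  78.8   83.2 ]
pointer_end 0.72 [250.5 337.4] [562.15 100.55  86.  ] [539.83  96.79 121.81]
```

View pics/w2.png

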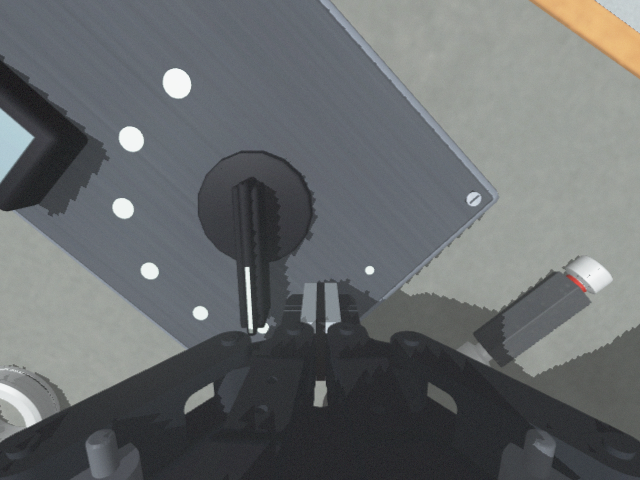

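The tool is parallel to the pointer (line at column 250, fingertips at 303–340), on its counter-clockwise side and clear of it.

```bash
cat > arc.py <<'E'
from h import *
import sys
# pose in pointer frame: radius r, offset d; waypoints th list
ax=np.array([520.5,76.]);r=36
s=ctrl.read_state();p=np.array(s["eef_pos"][:2]);y=np.degrees(s["tool_rot"][2])+180
d0,d1,th1,n=[float(x) for x in sys.argv[1:]]
P=lambda th,d:ax+r*np.array([np.cos(th),np.sin(th)])+d*np.array([-np.sin(th),np.cos(th)])
th0=y if abs(y)<90 else y-360
print("th0",th0)
prev=p
for k in range(1,int(n)+1):
    th=np.radians(th0+(th1-th0)*k/n);d=d0+(d1-d0)*k/n;q=P(th,d);print(np.round((q-prev)/10,2),round((th1-th0)/n,1));prev=q
E
python3 arc.py 27 20 -14 14
```

```text
th0 29.58979869611224
[ 0.17 -0.39] -3.1
[ 0.23 -0.16] -3.1
[ 0.22 -0.18] -3.1
[ 0.21 -0.19] -3.1
[ 0.2 -0.2] -3.1
[ 0.18 -0.21] -3.1
[ 0.17 -0.22] -3.1
[ 0.15 -0.23] -3.1
[ 0.14 -0.24] -3.1
[ 0.12 -0.25] -3.1
[ 0.1  -0.25] -3.1
[ 0.09 -0.26] -3.1
[ 0.07 -0.26] -3.1
[ 0.05 -0.26] -3.1
```

>>> {"name": "play_rows", "arguments": {
  "series": [
    [[0.17, -0.39, 0, 0, 0, -3.1, 1], [0.23, -0.16, 0, 0, 0, -3.1, 1], [0.22, -0.18, 0, 0, 0, -3.1, 1], [0.21, -0.19, 0, 0, 0, -3.1, 1], [0.2, -0.2, 0, 0, 0, -3.1, 1], [0.18, -0.21, 0, 0, 0, -3.1, 1], [0.17, -0.22, 0, 0, 0, -3.1, 1], [0.15, -0.23, 0, 0, 0, -3.1, 1], [0.14, -0.24, 0, 0, 0, -3.1, 1], [0.12, -0.25, 0, 0, 0, -3.1, 1], [0.1, -0.25, 0, 0, 0, -3.1, 1], [0.09, -0.26, 0, 0, 0, -3.1, 1], [0.07, -0.26, 0, 0, 0, -3.1, 1], [0.05, -0.26, 0, 0, 0, -3.1, 1], [0, 0, 0, 0, 0, 0, 1], [0, 0, 0, 0, 0, 0, 1]]
  ]
}}

```text
clock: 6.92
eef_pos: [560.4, 89.9, 72.4]
tool_rot: [3.138, 0.0, 2.901]
force: [0.8, 8.8, -1.1]
width: 0.1
gripper_force: 3.7
```

```bash
python3 look.py w3; python3 arc.py 20 20 -30 6
```

```text
6.925 [560.41  89.86  72.41] [3.14 0.   2.9 ] 0.0519301577713737 [-0.25  0.73  0.07  1.88 -0.11  0.53  1.22] [ 0.81  8.81 -1.07]
amplifier 0.63 [205.3 191.2] [507.9   33.11   0.  ] [504.34  53.62  60.74]
selector_axis 0.7 [267.  212.8] [519.87  76.57  60.  ] [516.09  81.09  83.91]
pointer_end 0.7 [276.4 341.7] [567.72  70.46  86.  ] [546.6   80.81 123.82]
th0 -13.79304891508474
[ 0.03 -0.49] -2.7
[ 0.04 -0.19] -2.7
[ 0.03 -0.19] -2.7
[ 0.02 -0.19] -2.7
[ 0.01 -0.19] -2.7
[ 0.   -0.19] -2.7
```

View pics/w3.png

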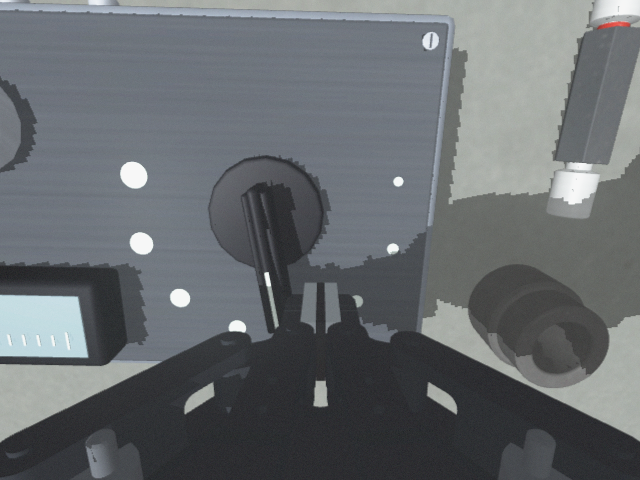

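The pointer end sits at about −6.6° world (dot 4 is −0.5°, halfway is −15.5°, dot 5 is −30.5°), with the finger in contact on its ccw side. I keep pushing in small steps.

>>> {"name": "play_rows", "arguments": {
  "series": [
    [[0.03, -0.2, 0, 0, 0, -2.7, 1], [0.03, -0.2, 0, 0, 0, -2.7, 1], [0.02, -0.2, 0, 0, 0, -2.7, 1], [0.02, -0.2, 0, 0, 0, -2.7, 1], [0, 0, 0, 0, 0, 0, 1], [0, 0, 0, 0, 0, 0, 1]]
  ]
}}

```text
clock: 7.92
eef_pos: [560.9, 77.8, 72.4]
tool_rot: [-3.141, 0.0, 2.711]
force: [0.3, -0.0, 0.7]
width: 0.0
gripper_force: 0.0
```

```bash
python3 look.py w4
```

```text
7.925 [560.94  77.79  72.36] [-3.14  0.    2.71] 0.014392821068084902 [-0.27  0.74  0.13  1.89 -0.17  0.53  1.11] [ 0.26 -0.02  0.68]
amplifier 0.64 [215.3 202.6] [506.94  33.77   0.  ] [505.04  54.28  60.67]
selector_axis 0.91 [278.8 211.7] [520.23  77.4   60.  ] [517.17  81.88  83.8 ]
pointer_end 0.62 [267.  337.4] [561.06  54.98  86.  ] [560.69  55.3   86.8 ]
```

>>> {"name": "play_rows", "arguments": {
  "series": [
    [[0.2, 0.7, 0, 0, 0, 0, 1], [0, 0, 3, 0, 0, 0, 1], [0, 0, 4, 0, 0, 0, 1], [0, 0, 4, 0, 0, 0, 1], [-1.4, -1.6, 0, 0, 0, 3, 1], [-1.4, -1.6, 0, 0, 0, 3, 1], [-1.4, -1.6, 0, 0, 0, 3, 1], [-1.4, -1.6, 0, 0, 0, 3, 1], [-1.4, -1.5, 0, 0, 0, 3, 1], [-1.4, -1.5, 0, 0, 0, 3, 1], [-1.3, -1.5, 0, 0, 0, 3, 1], [-1.3, -0.7, 0, 0, 0, 3, 1], [0, 0, 0, 0, 0, 0, 1], [0, 0, 0, 0, 0, 0, 1]]
  ]
}}

```text
clock: 9.93
eef_pos: [453.7, -30.0, 182.5]
tool_rot: [3.141, 0.001, 3.131]
force: [-0.1, 0.5, 0.4]
width: 0.3
gripper_force: 0.0
```

```bash
python3 look.py w5
python3 - <<'E'
from h import *
get_image("top")
c=cam("top");r=place_of("pointer_end","top")[:1];print([ (x["p"],onz(x["pixel"],86,c)) for x in r])
E
```

```text
9.925 [453.74 -29.96 182.5 ] [3.14 0.   3.13] 0.2789797107162999 [-0.03  0.43  0.04  2.1  -0.03  0.61  1.6 ] [-0.14  0.5   0.38]
amplifier 0.59 [384.8 270.5] [508.79  32.19   0.  ] [486.    20.82  60.8 ]
selector_axis 0.72 [455.1 308.7] [519.82  79.01  60.  ] [514.04  74.34  71.53]
pointer_end 0.57 [316.9 238.7] [452.67 -31.58  86.  ] [453.86 -31.64  81.66]
key_top 0.69 [452.8 307.4] [507.72  68.3   82.  ] [514.75  73.93  67.84]
[(0.78, array([556.52142823,  49.33308975,  86.        ]))]
```

View pics/w5.png

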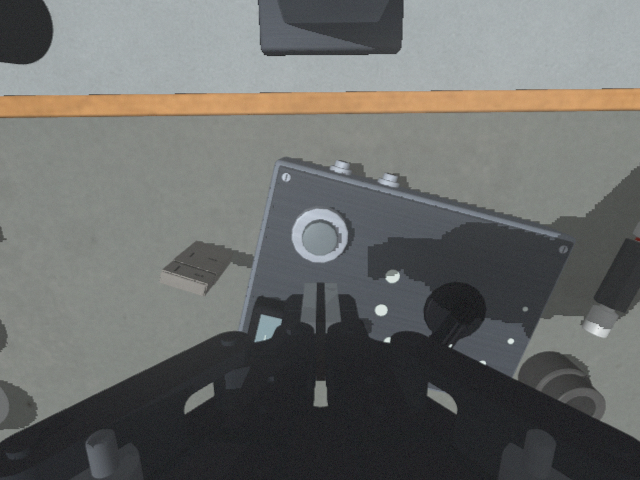

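The key is at pixel (320,237), i.e. (452.5, −31.5). The pointer now aims down-left past (440,345), which fits dot 5 and agrees with the top view. Going down onto the key.

>>> {"name": "play_rows", "arguments": {
  "series": [
    [[-0.1, -0.15, -3, 0, 0, 0, 1], [0, 0, -3, 0, 0, 0, 1], [0, 0, -3, 0, 0, 0, 1], [0, 0, -0.4, 0, 0, 0, 1], [0, 0, -0.3, 0, 0, 0, 1], [0, 0, -0.3, 0, 0, 0, 1], [0, 0, -0.3, 0, 0, 0, 1], [0, 0, -0.2, 0, 0, 0, 1], [0, 0, 0, 0, 0, 0, 1], [0, 0, 0, 0, 0, 0, 1]]
  ]
}}

```text
clock: 11.52
eef_pos: [452.5, -32.0, 77.6]
tool_rot: [-3.142, 0.001, 3.131]
force: [0.4, 0.1, 3.7]
width: -0.0
gripper_force: 1.8
```

>>> {"name": "play_rows", "arguments": {
  "series": [
    [[0, 0, -0.15, 0, 0, 0, 1], [0, 0, -0.15, 0, 0, 0, 1], [0, 0, 0, 0, 0, 0, 1], [0, 0, 0, 0, 0, 0, 1]]
  ]
}}

```text
clock: 12.02
eef_pos: [452.5, -32.0, 75.8]
tool_rot: [3.142, 0.002, 3.131]
force: [-1.2, 0.8, 22.4]
width: 0.2
gripper_force: 11.0
```

The key is hard against its stop (22 N). Releasing and retreating.

>>> {"name": "play_rows", "arguments": {
  "series": [
    [[0, 0, 0.5, 0, 0, 0, 1], [0, 0, 1, 0, 0, 0, 1], [0, 0, 4, 0, 0, 0, 1], [0, 0, 4, 0, 0, 0, 1], [-1, -3, 4, 0, 0, 0, 1], [-1, -3, 4, 0, 0, 0, 1], [0, 0, 0, 0, 0, 0, 1], [0, 0, 0, 0, 0, 0, 1]]
  ]
}}

```text
clock: 13.02
eef_pos: [430.9, -91.3, 248.7]
tool_rot: [3.141, -0.002, 3.131]
force: [-0.3, 0.3, -0.4]
width: -0.0
gripper_force: 0.0
```

Run:
```python
from h import *
p,D=get_image("scene");save("s6",cv2.resize(p[180:340,200:460],None,fx=3,fy=3))
print(ctrl.read_state()["force"]);c=cam("scene")
for o,z in(("pointer_end",86),("key_top",82)):
  for r in place_of(o,"scene")[:1]: print(o,r,onz(r["pixel"],z,c),dep(r["pixel"],D,c))
```

```text
[-0.80326783  0.51552264 -0.9546755 ]
pointer_end {'pixel': [233.9, 264.3], 'p': 0.22} [532.28003096 223.0707825   86.        ] [595.36573565 204.9855614   29.65688421]
key_top {'pixel': [403.7, 245.5], 'p': 0.66} [447.33937192 -27.27318495  82.        ] [449.21790834 -28.88387347  80.01053239]
```

View pics/s6.png

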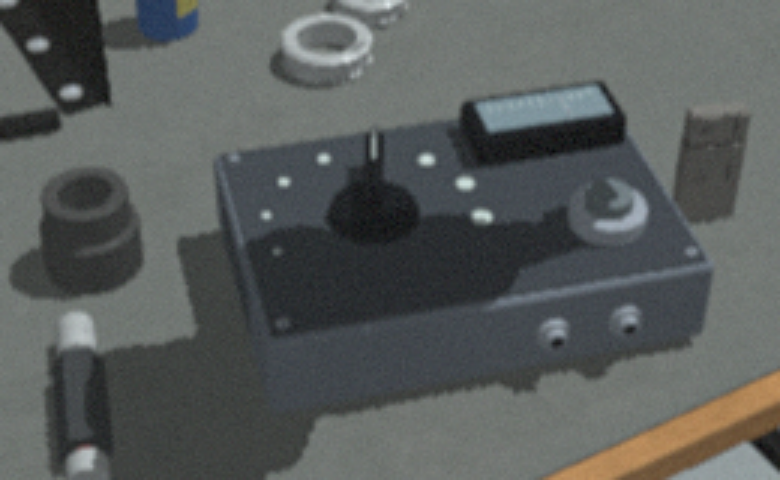

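The picture shows four dots left of the pointer and three right of it, so it hides the fifth. The key is up and the gauges are standing. Handing in.

```bash
python3 -c "
from cell import workorder;print(workorder.finish_job())"
```

```text
the job is handed in; nothing more can be done
None
```

I pushed the selector from dot 3 to dot 5, then pressed the zero key to its stop and let it come up; the last picture shows the pointer at dot 5 and the gauges still standing, and the job is handed in with no verdict returned.

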